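Show the next gluing step

TASK

Show your workmate the next gluing step without touching anything: point with the fingertips from a few centimetres straight above the open end of the shortest loose tube and stay there for two seconds, then point in the same way at the wooden plug on the one base board that has no post yet, again for two seconds. Finish there, still pointing at the plug. Do not point at any other tube or post on the way (pass well above them), and lift or move nothing.

Things in the scene. Friction and masses are not known exactly. Their poses are not given: they have to be found in the camera images.
- short_tube: Open grey plastic tube, 40 mm outside and 33 mm inside diameter, standing loose and upright on the table; the shortest of the three loose tubes, 45 mm tall. Origin: centre of its underside, z up.
- short_tube_mouth (a point): Centre of the open upper end of the short tube, 45 mm above the table; z up.
- middle_tube: Open grey plastic tube, 40 mm outside and 33 mm inside diameter, standing loose and upright on the table; the middle-sized of the three loose tubes, 78 mm tall. Origin: centre of its underside, z up.
- middle_tube_mouth (a point): Centre of the open upper end of the middle tube, 78 mm above the table; z up.
- long_tube: Open grey plastic tube, 40 mm outside and 33 mm inside diameter, standing loose and upright on the table; the longest of the three loose tubes, 115 mm tall. Origin: centre of its underside, z up.
- long_tube_mouth (a point): Centre of the open upper end of the long tube, 115 mm above the table; z up.
- bare_board: Cardboard base board, 130 x 120 x 6 mm, lying fixed on the table, the only one of three that carries no post: at its centre stands just a plain round wooden plug, 34 mm diameter and 16 mm tall, over which a tube is later glued. Origin: centre of its underside, z up.
- bare_board_top (a point): Centre of the top face of the bare board's wooden plug, 22 mm above the table; z up.
- post_board_a: Cardboard base board, 130 x 120 x 6 mm, lying fixed on the table, with a finished grey post (40 mm diameter, same tube stock, black end cap) glued upright at its centre, its top 150 mm above the table. Origin: centre of its underside, z up.
- post_board_a_top (a point): Centre of the top of that board's glued post, 150 mm above the table; z up.
- post_board_b: Cardboard base board, 130 x 120 x 6 mm, lying fixed on the table, with a finished grey post (40 mm diameter, same tube stock, black end cap) glued upright at its centre, its top 150 mm above the table. Origin: centre of its underside, z up.
- post_board_b_top (a point): Centre of the top of that board's glued post, 150 mm above the table; z up.
- glue_bottle: Bystander: white glue bottle, 68 mm diameter, 180 mm tall, standing loose to the robot's right. Origin: centre of its underside.
- glue_gun: Bystander: orange hot-glue gun lying on its side, loose, about 210 mm long over nozzle and glue stick, with a handle 115 mm out towards its own -y; 40 mm high. Origin: under its barrel, at table height.
- bottle_bin: Bystander: yellow open bin with small bottles, 200 x 120 x 60 mm, bottles up to 98 mm above the table, fixed, to the robot's left. Origin: centre of its underside.
- brush: Bystander: hand brush about 200 mm long lying loose on the table to the robot's left, about 20 mm high. Origin: on its underside near the middle of its length.

How it is judged:
On the way, in this order (a step that is already met when the one before it is completed fails the run):
1. the gripper stays just above the mouth of the shortest tube, without contact, for 1.5 s (horizontal distance between the grasp point and short_tube_mouth below 0.025 m and z of the grasp point in the frame of short_tube_mouth between 0.012 and 0.09 m and contact force between each of the arm, the fingers and anything else below 0.5 N), for 1.5 s.
2. then it stays just above the plug of the bare board, without contact, for 1.5 s (horizontal distance between the grasp point and bare_board_top below 0.025 m and z of the grasp point in the frame of bare_board_top between 0.012 and 0.09 m and contact force between each of the arm, the fingers and anything else below 0.5 N), for 1.5 s.
At the end, for the whole second after the job is handed in: The grasp point is still above the plug of the bare board: within 25 mm sideways of its centre and 12 to 90 mm above its top face. All loose tubes stand upright (within 0.1 rad), and they and the bystanders are within 8 mm of where they started (horizontal distance between the grasp point and bare_board_top below 0.025 m and z of the grasp point in the frame of bare_board_top between 0.012 and 0.09 m and distance of each of short_tube, middle_tube, long_tube, glue_bottle, glue_gun, brush from where it was at the start of the episode below 0.008 m and angle between each of short_tube, middle_tube, long_tube's own z axis and vertical below 0.1 rad); the robot touches nothing.
It fails at once if the robot touches something (more than 1 N) (contact force between any of the arm, the fingers and anything else above 1 N).
It fails at once if a loose thing is lifted, carried or knocked more than 8 mm from its place (distance of any of short_tube, middle_tube, long_tube, glue_bottle, glue_gun, brush from where it was at the start of the episode above 0.008 m).
It fails at once if the gripper points at a wrong tube or post: grasp point within 20 mm sideways of its centre and less than 70 mm above its top ((horizontal distance between the grasp point and middle_tube_mouth below 0.02 m and z of the grasp point in the frame of middle_tube_mouth between 0 and 0.07 m) or (horizontal distance between the grasp point and long_tube_mouth below 0.02 m and z of the grasp point in the frame of long_tube_mouth between 0 and 0.07 m) or (horizontal distance between the grasp point and post_board_a_top below 0.02 m and z of the grasp point in the frame of post_board_a_top between 0 and 0.07 m) or (horizontal distance between the grasp point and post_board_b_top below 0.02 m and z of the grasp point in the frame of post_board_b_top between 0 and 0.07 m)).
It also fails if it takes over 45 s, if anything falls off the work surface, if the arm or the gripper's body presses on something with over 40 N, if the wrist force passes 120 N, or if a joint passes its speed limit or range.

ROBOT

A 7-joint arm with a two-finger parallel gripper is mounted at the origin on the work surface. World frame = base frame: x ahead of the robot, y to its left, z up, the work surface at z = 0. Lengths are in m, angles in rad, forces in N, time in s.
With the tool pointing down it reaches from about 0.425 to 0.875 m from the base axis. Payload 4.7 kg.
Tool frame: the origin (TCP) lies on the centre line of the jaws, within the pads' length; the fingertips stand 14 mm ahead of it and the grasp point (between the pads) lies 5 mm behind it; z points along the fingers, y is the direction in which the jaws open and shut (so a half turn about z gives the same grasp; the last joint's range is limited). The gripper opens to 87 mm and grips with 3 to 60 N. Pads are 19 mm wide; open, the fingers measure 117 mm over their backs; the gripper's body (75 mm by 190 mm) begins 51 mm behind the grasp point.
Start: joints at [1.226, 0.321, -0.07, 1.45, 0.023, 1.371, -0.057], TCP at [0.228, -0.609, 0.237] pointing down, gripper open.
Joint ranges: [-2.86, 2.86], [-0.3, 2.09], [-1.38, 1.24], [0.06, 2.45], [-1.56, 4.7], [0.09, 2.05], [-2.69, 2.69]. Speed limits (rad/s): [2.57, 2.57, 3.14, 3.14, 3.14, 3.14, 3.14].

INTERFACE

Orientations are given as a rotation vector (axis times angle).
In Python, from bench import ctrl gives the robot as it stands. The module is installed in compiled form; this text tells all that it offers.
- The arm moves only by the tool step_arm, never from a script. Its argument "plan" is a list of rows, each a list of 3 entries, a list of its own where there are three numbers: the turn, a rotation vector about the tool's x, y, z in rad, then the shift along the tool's x, y, z in m, then the closure in counts, from 0 (fully open) to 255 (shut). In form: [[[rx, ry, rz], [x, y, z], hand], ...]. A call has exactly 10 rows; each row is the pose to reach, as a shift and turn from the pose commanded when the call began, along the tool's axes at that moment; what a row does not reach only later rows make up. A row lasts 1/8 s, in which the tool goes at most 62.5 mm and 10.7 degrees, less where a joint would pass 70% of its speed; a pose out of reach is approached as far as the arm can. A call with a gripper value outside its range is refused whole. The fingers move at their own pace and stop on an object; "squeeze" is the grip in N (left out, the last holds). Time passes only in rows, so rows that repeat a pose let the fingers close, or fill a call up. It gives the time, the measured TCP pose, the force and the opening at its end, in the units of the state.
- ctrl.get_state(): the state, without advancing time (a new reading comes with each control period).
- ctrl.get_image(name): name is "scene" or "top" or "wrist"; returns the picture (480x640x3 uint8, red, green, blue); there is no depth.
- ctrl.calibration(name): a dict with "fov_y" (degrees; the focal length in pixels is half the picture's height over the tangent of half this angle, whatever the lens; pixels are square), "cx", "cy" (the principal point, pixels), "rvec" (rotation vector, rad) and "tvec" (3), from world to camera coordinates, as OpenCV has them. Camera axes: x right, y down, z forward; pixel columns grow to the right and rows downward; lengths in m; the calibration is good to about 2 mm. The wrist camera is an equidistant fisheye: a pixel r from the principal point sees the ray r / f radians off the axis. A picture is of the moment at which its call begins: read the wrist's pose just before it. calibration takes no time and is no camera call; for the wrist camera it gives the pose at the moment of the call.
- ctrl.close_job(): hands the job in, once; it reports no verdict.
Trained networks look in the newest picture that a camera, given by its name, has taken for a name from the list of things; names that differ only in an ending like _2 or _b are one class to them, and where a whole thing is asked for, a point or a joint stands for the part that bears it (a point fixed in the world has none). Each returns a list of dicts, best first, with "score" (0 to 1); they miss things now and then, are a little off and sometimes report something else, mostly with a low value. They report only what shows in the picture. A call takes as long as a camera call.
- ctrl.cut_out(camera, label): "pixels" (480x640 bool, what is visible of it) and "rect" ([left, top, width, height] in pixels, round what is visible of it).
The state is a dict: "time": time; "joint_positions": joint angles; "qd": joint speeds; "joint_torque": joint torques, N m; "position": TCP position; "tool_rot": TCP orientation; "ft_force": force on the tool from outside, world axes, zero at the start; "torque": the same for the moment, N m; "grip_width": opening from 0.0 (shut) to 1.0 (fully open).
Only numpy, scipy, OpenCV 4.12 (cv2) and the standard library are available. Lean on these libraries where they do the work, as an engineer would, in place of code of your own. Each camera call takes 0.05 s, during which the arm holds its last target.

## Working session

There is one attempt and no reset: what is moved stays moved. The work goes in short steps, Python scripts to look and compute and a tool call to move; the robot and the scene stay as the last step left them, time stands still between calls to the robot, and variables do not carry over. Pictures are saved under pics/ and viewed, and the job is handed in when it is done.

Besides the shell and the picture viewer there is one more tool, called after "Emit:" as name([rows], argument=value, ...), one row to a line, values as JSON. step_arm: Moves the arm, as the interface text tells. Its arguments: {"type":"object","properties":{"plan":{"type":"array"},"squeeze":{"type":"number"}},"required":["plan"]}

```bash
mkdir -p pics; python3 - <<'E'
from bench import ctrl
import cv2
s=ctrl.get_state();print(s)
for n in("scene","top"):
    im=ctrl.get_image(n);cv2.imwrite(f"pics/{n}0.png",im[...,::-1]);c=ctrl.calibration(n);print(n,c)
    for l in("short_tube","middle_tube","long_tube","bare_board","post_board_a"):
        for d in ctrl.cut_out(n,l)[:4]: print(l,round(d["score"],2),d["rect"],d["pixels"].sum())
E
```

```text
{'time': 0.0, 'joint_positions': array([ 1.22608774,  0.32181896, -0.07012002,  1.45165495,  0.02259673,
        1.37080646, -0.05689331]), 'qd': array([-3.96103674e-04,  4.11328358e-04, -1.50024392e-03,  2.76829065e-04,
        5.69968150e-05, -5.90940239e-04,  1.96988704e-03]), 'joint_torque': array([ 3.54595513e-04, -4.91280949e+01, -4.03487189e-01, -3.12529707e+01,
       -6.38422254e-02,  4.38267749e-02,  1.71854363e-04]), 'position': array([ 0.22804571, -0.60812483,  0.23547446]), 'tool_rot': array([-3.08932797e+00, -5.60373624e-01,  6.61115989e-04]), 'ft_force': array([ 0.91210759, -0.12240838, -0.57865927]), 'torque': array([-0.04911637,  0.01090034, -0.03037854]), 'grip_width': 0.9988470322669241}
scene {'fov_y': 54.037981752722175, 'cx': 323.68383928978574, 'cy': 237.37387936969225, 'rvec': array([ 1.94660518,  1.47886566, -0.63552965]), 'tvec': array([-0.16404543, -0.28728371,  1.57554028])}
short_tube 0.82 [220.4, 298.2, 19.9, 28.4] 397
short_tube 0.45 [420.4, 185.7, 36.0, 44.2] 604
short_tube 0.22 [203.2, 236.4, 19.7, 32.5] 476
middle_tube 0.6 [202.9, 238.1, 20.9, 29.9] 466
middle_tube 0.44 [409.2, 237.3, 25.6, 42.9] 710
long_tube 0.86 [409.8, 237.6, 26.7, 41.7] 668
bare_board 0.56 [274.3, 221.0, 61.7, 52.3] 1388
post_board_a 0.96 [297.6, 241.1, 52.0, 76.5] 2623
top {'fov_y': 43.91823047830914, 'cx': 316.3763267748255, 'cy': 245.82626178979, 'rvec': array([ 2.16151215, -2.18400874,  0.09932275]), 'tvec': array([0.0377389 , 0.55299926, 1.53349786])}
short_tube 0.7 [403.0, 205.7, 17.0, 20.9] 173
middle_tube 0.57 [409.9, 274.7, 24.0, 13.5] 194
long_tube 0.88 [222.4, 207.6, 20.2, 21.3] 280
long_tube 0.7 [210.2, 263.4, 46.7, 52.9] 2254
long_tube 0.46 [401.2, 207.9, 18.1, 19.2] 118
bare_board 0.74 [305.0, 256.3, 53.3, 55.7] 2184
bare_board 0.31 [303.2, 195.4, 49.9, 55.4] 2249
post_board_a 0.84 [212.7, 261.8, 49.2, 50.7] 2243
post_board_a 0.58 [302.7, 195.8, 51.4, 55.8] 2231
```

View pics/scene0.png

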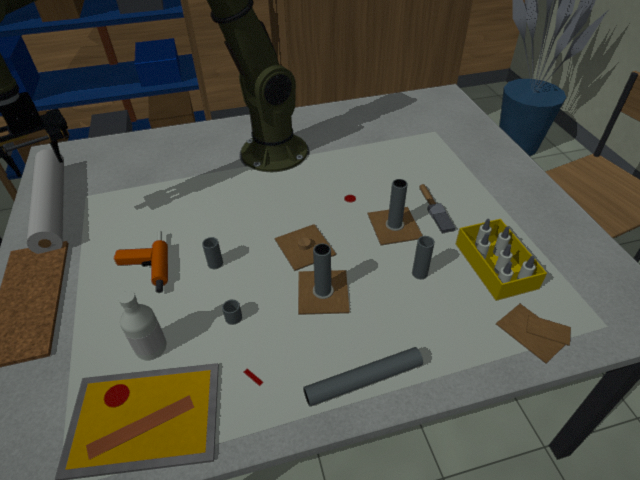

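View pics/top0.png

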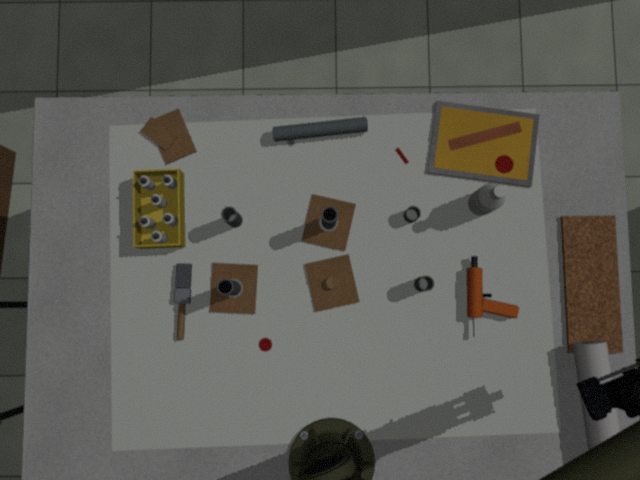

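The scene view shows the short tube at about (232,312), the middle one at (212,253), the long one at (423,257) and the plug at (306,242). In the top view these are at (411,214), (424,284), (232,217) and (328,283). I'll zoom in for the exact centres.

```bash
python3 - <<'E'
import cv2,numpy as np
s=cv2.imread("pics/scene0.png");t=cv2.imread("pics/top0.png")
def c(im,x,y,w=25): return cv2.resize(im[y-w:y+w,x-w:x+w],(390,290+100-90),interpolation=cv2.INTER_CUBIC) if 0 else cv2.resize(im[y-w:y+w,x-w:x+w],(300,300),interpolation=cv2.INTER_CUBIC)
cv2.imwrite("pics/z.png",np.vstack([np.hstack([c(s,232,312),c(s,306,242)]),np.hstack([c(t,411,214),c(t,328,283)])]))
E
```

```text
(no output)
```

View pics/z.png

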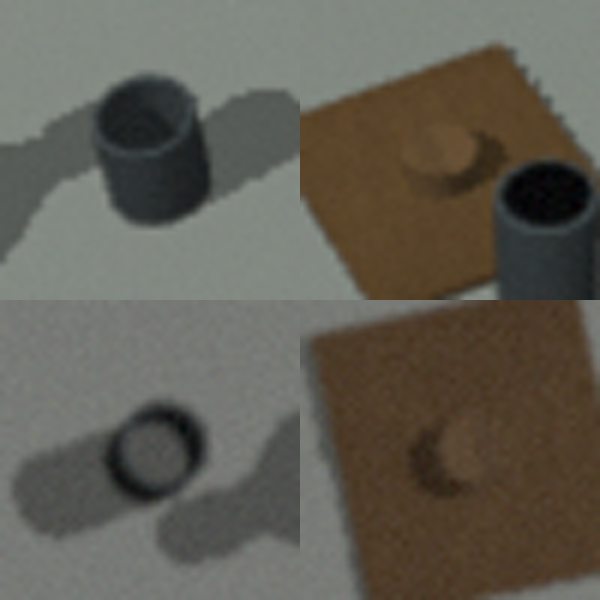

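The crops put the short tube's mouth at about scene (230.8,305.5) and top (411.5,213.8). The plug's top face is at about scene (304.5,241) and top (331.5,282.2). Next I'll triangulate these, along with the other tubes and posts.

```bash
cat > h.py <<'E'
import numpy as np,cv2
from bench import ctrl
def KP(n):
    c=ctrl.calibration(n);f=240/np.tan(np.radians(c["fov_y"]/2))
    K=np.array([[f,0,c["cx"]],[0,f,c["cy"]],[0,0,1]]);R=cv2.Rodrigues(c["rvec"])[0]
    return K,R,np.array(c["tvec"])
def tri(ps,pt):
    P=[]
    for n in("scene","top"):
        K,R,t=KP(n);P.append(K@np.c_[R,t])
    X=cv2.triangulatePoints(P[0],P[1],np.array(ps,float).reshape(2,1),np.array(pt,float).reshape(2,1))[:,0];return X[:3]/X[3]
def atz(n,p,z):
    K,R,t=KP(n);d=R.T@np.linalg.inv(K)@[p[0],p[1],1];o=-R.T@t
    return o+d*(z-o[2])/d[2]
E
python3 - <<'E'
from h import *
np.set_printoptions(precision=4,suppress=True)
for n,s,t,z in(("short",(230.8,305.5),(411.5,213.8),.045),("plug",(304.5,241),(331.5,282.2),.022),("mid",(210,242),(424,284),.078),("long",(426,241),(231,216),.115),("postA",(399,183),(225,287),.15),("postB",(322,250),(329,216),.15)):
    print(n,tri(s,t),atz("scene",s,z),atz("top",t,z))
s=ctrl.get_state();R=cv2.Rodrigues(s["tool_rot"])[0];print(R,s["position"])
E
```

```text
short [ 0.6335 -0.2187  0.0378] [ 0.6387 -0.2206  0.045 ] [ 0.6326 -0.2161  0.045 ]
plug [ 0.458  -0.0067  0.0186] [ 0.4613 -0.0075  0.022 ] [ 0.4579 -0.0065  0.022 ]
mid [ 0.4492 -0.2411  0.0713] [ 0.4554 -0.2439  0.078 ] [ 0.4492 -0.2378  0.078 ]
long [0.624  0.2472 0.1074] [0.6316 0.2484 0.115 ] [0.6216 0.243  0.115 ]
postA [0.445  0.2522 0.1457] [0.45   0.2495 0.15  ] [0.445  0.2517 0.15  ]
postB [0.6155 0.0005 0.1395] [ 0.6254 -0.0017  0.15  ] [0.614  0.0005 0.15  ]
[[ 0.9363  0.3512  0.    ]
 [ 0.3512 -0.9363 -0.0001]
 [-0.      0.0001 -1.    ]] [ 0.2283 -0.6086  0.2366]
```

```bash
python3 - <<'E'
from h import *
np.set_printoptions(precision=4,suppress=True)
b=tri((128,297),(497,192));print("bottle tip",b)
print(atz("top",(487,200),.13))
R=cv2.Rodrigues(ctrl.get_state()["tool_rot"])[0];p=ctrl.get_state()["position"]
S=np.array([.635,-.218]);P=np.array([.459,-.007])
for q in([p[0],p[1],.36],[*S,.36],[*S,.20],[*S,.09],[*P,.30],[*P,.07]): print(q,R.T@(q-p))
E
```

```text
bottle tip [ 0.6647 -0.4037  0.171 ]
[ 0.6524 -0.389   0.13  ]
[np.float64(0.22826774286869972), np.float64(-0.6086230423280369), 0.36] [-0.      0.     -0.1234]
[np.float64(0.635), np.float64(-0.218), 0.36] [ 0.518  -0.2229 -0.1234]
[np.float64(0.635), np.float64(-0.218), 0.2] [ 0.518  -0.2229  0.0366]
[np.float64(0.635), np.float64(-0.218), 0.09] [ 0.518  -0.2229  0.1466]
[np.float64(0.459), np.float64(-0.007), 0.3] [ 0.4273 -0.4823 -0.0635]
[np.float64(0.459), np.float64(-0.007), 0.07] [ 0.4273 -0.4823  0.1665]
```

Emit:
step_arm([
  [[0,0,0],[0,0,-0.05],200],
  [[0,0,0],[0,0,-0.1],200],
  [[0,0,0],[0.06,-0.026,-0.1],200],
  [[0,0,0],[0.115,-0.05,-0.1],200],
  [[0,0,0],[0.17,-0.073,-0.1],200],
  [[0,0,0],[0.225,-0.097,-0.1],200],
  [[0,0,0],[0.28,-0.12,-0.1],200],
  [[0,0,0],[0.335,-0.144,-0.1],200],
  [[0,0,0],[0.39,-0.168,-0.1],200],
  [[0,0,0],[0.43,-0.185,-0.1],200],
])

```text
time: 1.85
position: [0.5678, -0.2814, 0.3367]
tool_rot: [-3.09, -0.565, -0.001]
ft_force: [-0.3, 0.1, 0.7]
grip_width: 0.217
```

Emit:
step_arm([
  [[0,0,0],[0.03,-0.012,0],200],
  [[0,0,0],[0.06,-0.025,0],200],
  [[0,0,0],[0.085,-0.036,0],200],
  [[0,0,0],[0.085,-0.036,0.04],200],
  [[0,0,0],[0.085,-0.036,0.08],200],
  [[0,0,0],[0.085,-0.036,0.12],200],
  [[0,0,0],[0.085,-0.036,0.13],200],
  [[0,0,0],[0.085,-0.036,0.13],200],
  [[0,0,0],[0.085,-0.036,0.13],200],
  [[0,0,0],[0.085,-0.036,0.13],200],
])

```text
time: 3.1
position: [0.6337, -0.2211, 0.2085]
tool_rot: [3.09, 0.56, 0.004]
ft_force: [0.2, -0.1, 0.2]
grip_width: 0.214
```

```bash
python3 - <<'E'
from h import *
np.set_printoptions(precision=4,suppress=True)
s=ctrl.get_state();print(s["time"],s["position"],s["tool_rot"],s["ft_force"])
c=ctrl.calibration("wrist");im=ctrl.get_image("wrist");print(c)
f=240/np.tan(np.radians(c["fov_y"]/2));K=np.array([[f,0,c["cx"]],[0,f,c["cy"]],[0,0,1]])
vis=im[...,::-1].copy()
def proj(p): 
    return cv2.fisheye.projectPoints(np.array(p,float).reshape(-1,1,3),c["rvec"],c["tvec"],K,np.zeros(4))[0].reshape(-1,2)
a=np.linspace(0,6.28,40)
for C,r in(((.635,-.218,.045),.02),((.459,-.007,.022),.017),((.452,-.241,.078),.02)):
    q=proj(np.c_[C[0]+r*np.cos(a),C[1]+r*np.sin(a),0*a+C[2]]);print(q.mean(0));cv2.polylines(vis,[q.round().astype(np.int32)],True,(0,0,255),1)
cv2.imwrite("pics/w1.png",vis)
cv2.imwrite("pics/s1.png",ctrl.get_image("scene")[...,::-1])
E
```

```text
3.1 [ 0.6337 -0.2211  0.2085] [3.0897 0.5602 0.004 ] [ 0.1757 -0.1305  0.2257]
{'fov_y': 65.70646984690485, 'cx': 318.2425123781074, 'cy': 245.53588931394145, 'rvec': array([-2.3797,  1.6474,  0.2362]), 'tvec': array([-0.4309,  0.4679,  0.5089])}
[314.9633 226.5455]
[ 89.2054 301.4491]
[271.8725 412.97  ]
```

View pics/w1.png

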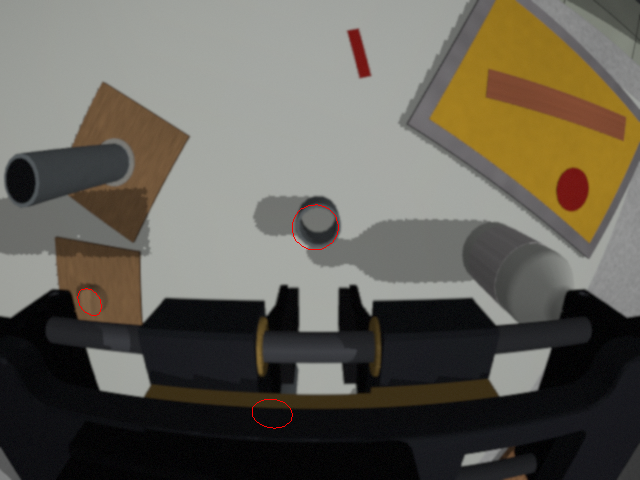

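View pics/s1.png

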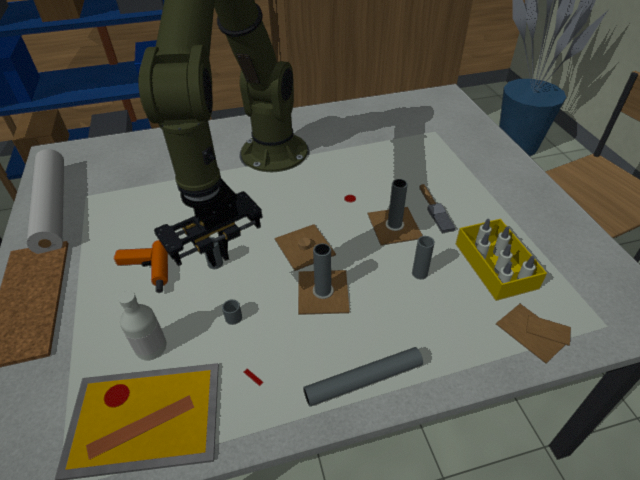

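```bash
python3 - <<'E'
import cv2,numpy as np
from h import *
im=cv2.imread("pics/w1.png")
raw=ctrl.get_image("wrist")[...,::-1]
cv2.imwrite("pics/w1z.png",np.hstack([cv2.resize(x[180:270,270:360],(400,400),interpolation=cv2.INTER_CUBIC) for x in(im,raw)]))
c=ctrl.calibration("wrist");R=cv2.Rodrigues(c["rvec"])[0];print(-R.T@c["tvec"],R[2])
E
```

```text
[ 0.70631053 -0.19349077  0.35481702] [-0.26659115 -0.10151489 -0.95844869]
```

View pics/w1z.png

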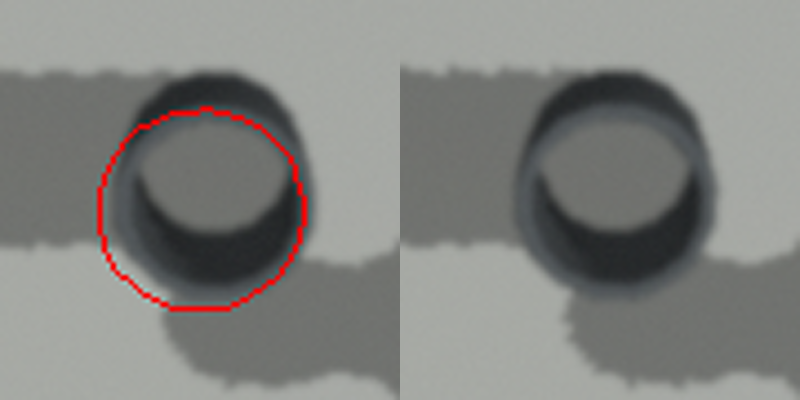

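The wrist view shows the mouth within about 4 mm of my estimate, so it's at about (0.637, -0.2195). I'll go down and hold there.

Emit:
step_arm([
  [[0,0,0],[0.003,0,0.02],200],
  [[0,0,0],[0.003,0,0.04],200],
  [[0,0,0],[0.003,0,0.06],200],
  [[0,0,0],[0.003,0,0.08],200],
  [[0,0,0],[0.003,0,0.095],200],
  [[0,0,0],[0.003,0,0.105],200],
  [[0,0,0],[0.003,0,0.112],200],
  [[0,0,0],[0.003,0,0.115],200],
  [[0,0,0],[0.003,0,0.115],200],
  [[0,0,0],[0.003,0,0.115],200],
])

```text
time: 4.5
position: [0.636, -0.2199, 0.0922]
tool_rot: [3.091, 0.56, 0.001]
ft_force: [-0.4, 0.1, 0.5]
grip_width: 0.219
```

```bash
python3 - <<'E'
from h import *
s=ctrl.get_state();print(s["time"],s["position"],s["tool_rot"],s["ft_force"])
im=[ctrl.get_image(n)[...,::-1] for n in("scene","wrist")]
cv2.imwrite("pics/s2.png",np.hstack([cv2.resize(im[0][200:380,110:350],(400,300)),cv2.resize(im[1],(400,300))]))
E
```

```text
4.5 [ 0.636013   -0.21992607  0.09216979] [3.09060921e+00 5.60411289e-01 1.39122556e-03] [-0.41025452  0.05998198  0.51927724]
```

View pics/s2.png

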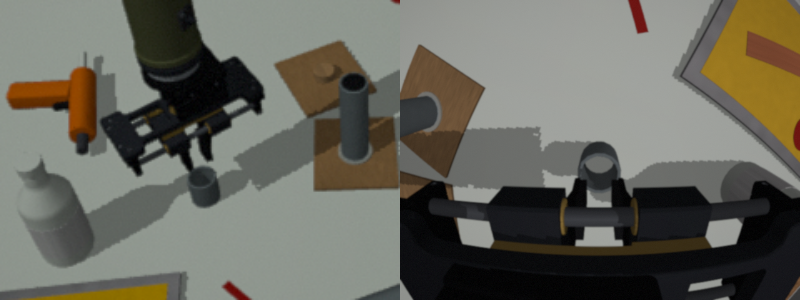

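The fingertips stand just above the short tube's mouth, clear of everything. I'll hold for 2.5 s.

Emit:
step_arm([
  [[0,0,0],[0,0,0],200],
  [[0,0,0],[0,0,0],200],
  [[0,0,0],[0,0,0],200],
  [[0,0,0],[0,0,0],200],
  [[0,0,0],[0,0,0],200],
  [[0,0,0],[0,0,0],200],
  [[0,0,0],[0,0,0],200],
  [[0,0,0],[0,0,0],200],
  [[0,0,0],[0,0,0],200],
  [[0,0,0],[0,0,0],200],
])

```text
time: 5.85
position: [0.6356, -0.2198, 0.0916]
tool_rot: [3.091, 0.561, -0.0]
ft_force: [-0.1, 0.2, -0.3]
grip_width: 0.214
```

Emit:
step_arm([
  [[0,0,0],[0,0,0],200],
  [[0,0,0],[0,0,0],200],
  [[0,0,0],[0,0,0],200],
  [[0,0,0],[0,0,0],200],
  [[0,0,0],[0,0,0],200],
  [[0,0,0],[0,0,0],200],
  [[0,0,0],[0,0,0],200],
  [[0,0,0],[0,0,0],200],
  [[0,0,0],[0,0,0],200],
  [[0,0,0],[0,0,0],200],
])

```text
time: 7.1
position: [0.6356, -0.2198, 0.0916]
tool_rot: [3.091, 0.561, -0.0]
ft_force: [-1.1, 0.1, 0.9]
grip_width: 0.217
```

Emit:
step_arm([
  [[0,0,0],[0,0,-0.05],200],
  [[0,0,0],[0,0,-0.1],200],
  [[0,0,0],[0,0,-0.15],200],
  [[0,0,0],[0,0,-0.2],200],
  [[0,0,0],[0,0,-0.23],200],
  [[0,0,0],[-0.018,-0.052,-0.23],200],
  [[0,0,0],[-0.036,-0.104,-0.23],200],
  [[0,0,0],[-0.054,-0.157,-0.23],200],
  [[0,0,0],[-0.072,-0.209,-0.23],200],
  [[0,0,0],[-0.09,-0.261,-0.23],200],
])

```text
time: 8.35
position: [0.4584, -0.0055, 0.3216]
tool_rot: [3.091, 0.561, 0.001]
ft_force: [1.1, -1.1, 0.8]
grip_width: 0.215
```

Emit:
step_arm([
  [[0,0,0],[0,0,0.03],200],
  [[0,0,0],[0,0,0.06],200],
  [[0,0,0],[0,0,0.09],200],
  [[0,0,0],[0,0,0.11],200],
  [[0,0,0],[0,0,0.12],200],
  [[0,0,0],[0,0,0.12],200],
  [[0,0,0],[0,0,0.12],200],
  [[0,0,0],[0,0,0.12],200],
  [[0,0,0],[0,0,0.12],200],
  [[0,0,0],[0,0,0.12],200],
])

```text
time: 9.6
position: [0.4598, -0.007, 0.2017]
tool_rot: [3.091, 0.561, 0.0]
ft_force: [-0.3, -0.2, -0.5]
grip_width: 0.215
```

```bash
python3 - <<'E'
from h import *
s=ctrl.get_state();print(s["time"],s["position"],s["tool_rot"],s["ft_force"])
c=ctrl.calibration("wrist");im=[ctrl.get_image(n)[...,::-1].copy() for n in("scene","wrist")]
f=240/np.tan(np.radians(c["fov_y"]/2));K=np.array([[f,0,c["cx"]],[0,f,c["cy"]],[0,0,1]])
a=np.linspace(0,6.28,40)
q=cv2.fisheye.projectPoints(np.c_[.459+.017*np.cos(a),-.007+.017*np.sin(a),0*a+.022].reshape(-1,1,3),c["rvec"],c["tvec"],K,np.zeros(4))[0]
v=im[1];cv2.polylines(v,[q.round().astype(np.int32)],True,(0,0,255),1)
cv2.imwrite("pics/s3.png",np.hstack([cv2.resize(im[0][120:330,190:400],(380,380)),cv2.resize(v[150:400,190:440],(380,380))]))
E
```

```text
9.6 [ 0.45982537 -0.0070391   0.20172355] [3.09095567e+00 5.60593666e-01 4.70539554e-04] [-0.26288417 -0.21979455 -0.49961538]
```

View pics/s3.png

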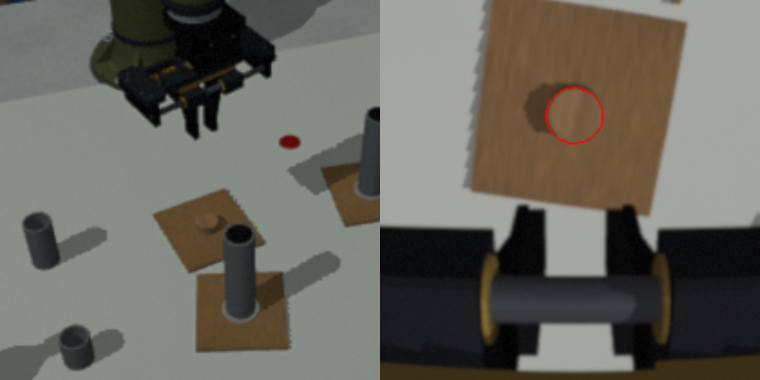

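The projected plug circle lies on the plug in the wrist view, so I'll descend.

Emit:
step_arm([
  [[0,0,0],[0,0,0.02],200],
  [[0,0,0],[0,0,0.04],200],
  [[0,0,0],[0,0,0.06],200],
  [[0,0,0],[0,0,0.08],200],
  [[0,0,0],[0,0,0.1],200],
  [[0,0,0],[0,0,0.115],200],
  [[0,0,0],[0,0,0.125],200],
  [[0,0,0],[0,0,0.13],200],
  [[0,0,0],[0,0,0.13],200],
  [[0,0,0],[0,0,0.13],200],
])

```text
time: 10.95
position: [0.4602, -0.0071, 0.0721]
tool_rot: [3.091, 0.56, 0.002]
ft_force: [0.1, -0.1, -0.1]
grip_width: 0.216
```

Emit:
step_arm([
  [[0,0,0],[0,0,0],200],
  [[0,0,0],[0,0,0],200],
  [[0,0,0],[0,0,0],200],
  [[0,0,0],[0,0,0],200],
  [[0,0,0],[0,0,0],200],
  [[0,0,0],[0,0,0],200],
  [[0,0,0],[0,0,0],200],
  [[0,0,0],[0,0,0],200],
  [[0,0,0],[0,0,0],200],
  [[0,0,0],[0,0,0],200],
])

```text
time: 12.2
position: [0.4597, -0.007, 0.0715]
tool_rot: [3.091, 0.561, -0.0]
ft_force: [-0.1, -0.1, 0.1]
grip_width: 0.216
```

Emit:
step_arm([
  [[0,0,0],[0,0,0],200],
  [[0,0,0],[0,0,0],200],
  [[0,0,0],[0,0,0],200],
  [[0,0,0],[0,0,0],200],
  [[0,0,0],[0,0,0],200],
  [[0,0,0],[0,0,0],200],
  [[0,0,0],[0,0,0],200],
  [[0,0,0],[0,0,0],200],
  [[0,0,0],[0,0,0],200],
  [[0,0,0],[0,0,0],200],
])

```text
time: 13.45
position: [0.4597, -0.0071, 0.0715]
tool_rot: [3.091, 0.561, -0.0]
ft_force: [0.4, 0.1, -0.6]
grip_width: 0.218
```

```bash
python3 - <<'E'
from h import *
s=ctrl.get_state();print(s["time"],s["position"],s["ft_force"])
im=[ctrl.get_image(n)[...,::-1].copy() for n in("scene","wrist")]
cv2.imwrite("pics/s4.png",np.hstack([cv2.resize(im[0][120:330,190:400],(380,380)),cv2.resize(im[1],(400,380))]))
E
```

```text
13.45 [ 0.45969462 -0.00705187  0.07150907] [ 0.40934991  0.06347472 -0.64270331]
```

View pics/s4.png

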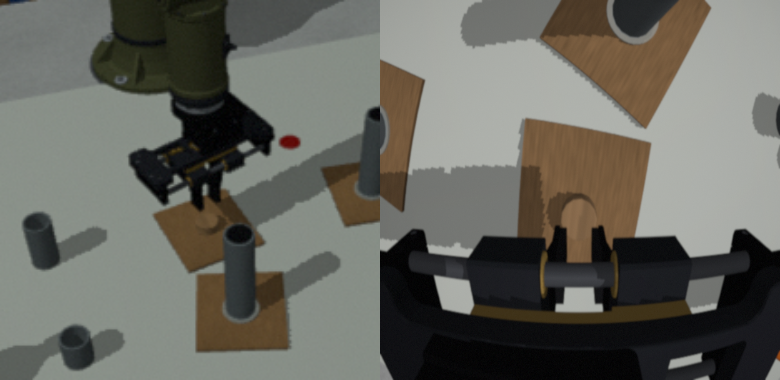

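The fingertips are directly above the plug and clear of it, and the tubes and post are where they were. I'll hand in the job.

```bash
python3 -c "
from bench import ctrl
print(ctrl.close_job()); s=ctrl.get_state(); print(s['time'],s['position'])"
```

```text
the job is handed in; nothing more can be done
None
the job is handed in; nothing more can be done
```

The arm pointed at the short tube's mouth and held for 2.5 s. It then rose well clear of everything, pointed at the bare board's plug for over 2.5 s, and was still there when I handed the job in at about 13.5 s. The hand-in gave no verdict.

- **Short tube:** the grasp point was about 52 mm above the mouth and, by my estimate, within about 4 mm sideways of its centre.
- **Plug:** the grasp point was about 55 mm above its top face and within a few millimetres sideways.
- **Contact:** the measured force stayed within the sensor's noise, at most about 1.6 N in total with the gripper in free air. The pictures showed no contact. The tubes and post in the last view looked unmoved; I did not re-measure their positions or check the glue bottle, glue gun or brush again at the end.
- **Disagreements:**
  - The scene and top cameras differed by up to about 6 mm on the short tube's mouth and 3 mm on the plug. Up to about 11 mm separated them on the long tube and posts, which I only marked roughly.
  - Triangulated heights came out 3 to 7 mm below the given ones for the two targets.
  - The wrist camera confirmed both targets to within about 4 mm.
  - The trained networks mixed up the tubes and boards in some views, so I identified them by eye.

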